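# Close the filter canister of the desoldering station

## Robot

A 6-joint arm with a two-finger parallel gripper is mounted at the origin on the work surface. World frame = base frame: x ahead of the robot, y to its left, z up, the work surface at z = 0. Lengths are in m, angles in degrees, forces in N, time in s.
With the tool pointing down it reaches from about 0.275 to 0.85 m from the base axis. Payload 19 kg.
Tool frame: the origin (TCP) lies on the centre line of the jaws, within the pads' length; the fingertips stand 22 mm ahead of it and the grasp point (between the pads) lies 3 mm ahead of it (r.finger_overhang is the distance from the TCP to the fingertips, in m); z points along the fingers, x is the direction in which the jaws open and shut, and the axes are right-handed (so a half turn about z gives the same grasp; the last joint's range is limited). The gripper opens to 85 mm and grips with 20 to 120 N. Pads are 22 mm wide; open, the fingers measure 114 mm over their backs; the gripper's body (76 mm by 85 mm) begins 54 mm behind the grasp point. The pads swing forward as they close: fully open they stand 13 mm farther back than shut.
Start: joints at [66.578, 8.623, 82.357, -0, 89.026, -7.678], TCP at [0.156, 0.553, 0.215] pointing down, gripper open.
Joint ranges: [-160.23, 160.23], [-39.13, 120.54], [6.94, 153.29], [-79.49, 259.48], [9.18, 160.14], [-161.06, 161.06]. Speed limits (degrees/s): [108.29, 108.29, 127.2, 172.46, 172.46, 172.46].

## Interface

Orientations are given as [roll, pitch, yaw] about the fixed x, y, z axes, in that order (R = Rz(yaw) Ry(pitch) Rx(roll)).
In Python, from workcell import r gives the robot as it stands.
- The arm moves only by the tool jog_arm, never from a script. Its argument "motion" is one flat list of numbers, 7 for each row, row after row: the finger opening in m, from 0 to 0.0854, then the shift along the tool's x, y, z in m, then the turn, a rotation vector about the tool's x, y, z in rad. A call has 1 to 5 rows; each row shifts and turns the pose as measured when the row begins, along the tool's axes as they then stand; what a row does not reach is not made up. A row lasts 1/12 s, in which the tool goes at most 41.7 mm and 7.16 degrees, less where a joint would pass 70% of its speed; a pose out of reach is approached as far as the arm can. A call with a gripper value outside its range is refused whole. The fingers move at their own pace and stop on an object; "newtons" is the grip in N (left out, the last holds). Time passes only in rows, so rows that do not move let the fingers close. It gives the time, the measured TCP pose, the force and the opening at its end, in the units of the state.
- r.sense(): the state, without advancing time (a new reading comes with each control period).
- r.read_camera(name): name is "scene" or "top" or "wrist"; returns (picture, depth): 480x640x3 uint8, red, green, blue; 480x640 float32, m along the optical axis (not along the pixel's ray), 0 where there is no reading.
- r.camera_params(name): a dict with "fx", "fy", "cx", "cy" (pixels), "origin" and "orientation" of the camera in the world. Camera axes: x right, y up, looking along -z (the intrinsics and any distortion apply to the point x, -y, -z); pixel columns grow to the right and rows downward; lengths in m; the calibration is good to about 2 mm. A picture is of the moment at which its call begins: read the wrist's pose just before it. camera_params takes no time and is no camera call; for the wrist camera it gives the pose at the moment of the call.
- r.close_job(): hands the job in, once; it reports no verdict.
The state is a dict: "t": time; "joint_pos": joint angles; "qd": joint speeds; "joint_torque": joint torques, N m; "tcp_pos": TCP position; "tool_rot": TCP orientation; "ft_force": force on the tool from outside, world axes, zero at the start; "torque": the same for the moment, N m; "gripper_width": opening from 0.0 (shut) to 1.0 (fully open).
Only numpy, scipy, OpenCV 4.12 (cv2) and the standard library are available. Lean on these libraries where they do the work, as an engineer would, in place of code of your own. Each camera call takes 0.05 s, during which the arm holds its last target.

## Task

The orange cap of the desoldering station's filter canister is only perched on its thread. Turn it backwards (counterclockwise seen from above) until you feel it drop into the thread, then screw it down clockwise until it is fully home and firmly tight, but do not force it. Leave the other things on the desk where they are.

Things in the scene. Friction and masses are not known exactly. Their poses are not given: they have to be found in the camera images.
- station: Vacuum desoldering station, fixed, cannot move: grey steel case 74 mm high with an upright clear filter canister on top. Origin on the desk under the canister's axis; z up along that axis; x away from the black gauge panel. The case reaches from x = -65 to +135 mm and y = -80 to +80 mm of the origin. Nothing on it stands higher than the rim but the cap.
- canister_rim (a point): Centre of the canister's rim (seal), on its axis, 150 mm above the desk; the cap's origin is here when home. Below it the aluminium neck has a right-handed three-start thread, 20 mm per turn, with blunt starts; where they lie round the neck varies and is not told.
- cap: Loose orange screw cap, about 70 g, diameter 60 mm, skirt 16 mm deep, 1 mm of play. Origin at the centre of the deck's underside (sealing face), z up, x along the grip bar to the end with a white dot. Deck 4 mm thick; on it an upright bar through the middle, 50 long, 10 wide, 16 mm high (top 20 mm above the origin). Starts perched level, origin at 160 mm, bar within 9 degrees of the station's x.
- bar_end (a point): Middle of the bar's end face at the white dot, 25 mm from the cap's axis, 12 mm above the cap's origin. The bar can be pushed round from both sides or gripped.
- cap_seal (a point): Centre of the cap's sealing face (same as its origin). Perched: 160 mm up. Turned back an unknown 10 to 90 degrees it comes over the thread's starts, falls 7 mm if free to (about 153 mm up) and meets a hard stop to further turning back. If fingers hold it or push on hard against that stop it may hang until they ease off and press it down; 3 to 8 N on the deck is enough.
- cap_deck (a point): Centre of the deck's upper face, the foot of the bar, 4 mm above the cap's origin. Turned clockwise before the drop, the cap meets a hard stop without engaging. After the drop, 65 to 95 degrees clockwise draw it down 3 mm on to the rim (sealing face at 150 mm); then the torque climbs steeply within some 10 degrees. Firm is 0.5 to 1 N m, over 2 is forcing; the thread then holds by itself.
- transformer: Squat black transformer with a steel laminated core, 96 x 58 x 65 mm, loose, bystander. Origin under its centre.
- heatsink: Finned aluminium heat sink, 100 x 64 x 31 mm, loose, bystander. Origin under its centre.
- probe: Green plastic logic probe, 146 mm long, 16 mm thick, lying along its x, loose, bystander. Origin under its barrel's middle.
- nutdriver: Nut driver with an amber handle 26 mm thick and a chrome shaft, 194 mm long, lying along its x, loose, bystander. Origin under the joint of handle and shaft.
- reel: Solder reel with blue flanges, 64 mm in diameter, 50 mm high, standing on a flange, loose, bystander. Origin under its centre.
- board: Green circuit board with black chips, 160 x 100 mm, 17 mm high, lying flat, loose, bystander. Origin under its centre.

How it is judged:
By the outcome, as a careful person would: the job done as asked, in the order asked, and still so for the second after the job is handed in, with the robot touching nothing.
It also fails if it takes over 45 s, if anything falls off the work surface, if the arm or the gripper's body presses on something with over 40 N, if the wrist force passes 120 N, or if a joint passes its speed limit or range.

## Working session

There is one attempt and no reset: what is moved stays moved. The work goes in short steps, Python scripts to look and compute and a tool call to move; the robot and the scene stay as the last step left them, time stands still between calls to the robot, and variables do not carry over. Pictures are saved under pics/ and viewed, and the job is handed in when it is done.

Besides the shell and the picture viewer there is one more tool, called as name(argument=value, ...), one argument or row to a line, values as JSON. jog_arm: Moves the arm, as the interface text tells. Its arguments: {"type":"object","properties":{"motion":{"type":"array"},"newtons":{"type":"number"}},"required":["motion"]}

```bash
ls; mkdir -p pics
python3 - <<'E'
from workcell import r
import cv2,numpy as np
s=r.sense(); print(s)
for n in ("scene","top"):
    p,d=r.read_camera(n); cv2.imwrite(f"pics/{n}0.png",p[:,:,::-1]); np.savez(f"{n}0.npz",p=p,d=d); print(n,r.camera_params(n))
print(r.camera_params("wrist"))
E
```

```text
pics
{'t': 0.0, 'joint_pos': array([ 6.65761449e+01,  8.64945607e+00,  8.23933464e+01, -1.38381946e-03,
        8.90261628e+01, -7.67586066e+00]), 'qd': array([ 0.05624268,  0.08289594, -0.03260535,  0.07344424, -0.04438128,
       -0.05034619]), 'joint_torque': array([ 4.14974449e-03, -7.13062263e+01, -5.70868564e+01,  4.49815980e-05,
        9.26430628e-03, -1.71861944e-05]), 'tcp_pos': array([0.15595969, 0.55316269, 0.21428737]), 'tool_rot': array([-1.79992160e+02,  6.85321310e-02,  7.42520346e+01]), 'ft_force': array([0.85021095, 0.18250627, 0.00344777]), 'torque': array([ 0.0218738 , -0.00619087,  0.0228849 ]), 'gripper_width': 0.9994448447648895}
scene {'fx': 597.4479880869105, 'fy': 597.4479880869105, 'cx': 322.90282053399756, 'cy': 236.9994019998334, 'origin': array([1.56376784, 0.33421441, 1.34682103]), 'orientation': array([ 42.00028324,   0.3891751 , 107.46057842])}
top {'fx': 443.80511315415964, 'fy': 443.80511315415964, 'cx': 320.88484195570027, 'cy': 243.2892202789782, 'origin': array([ 0.35387521, -0.02828335,  1.35783188]), 'orientation': array([  6.45746907,   1.35727199, -89.49944197])}
{'fx': 352.63630372680257, 'fy': 352.63630372680257, 'cx': 322.41796643723933, 'cy': 242.10358444362265, 'origin': array([0.09303374, 0.57129559, 0.37259555]), 'orientation': array([-15.0506648 ,   0.07997207,  74.24262243])}
```

View pics/scene0.png

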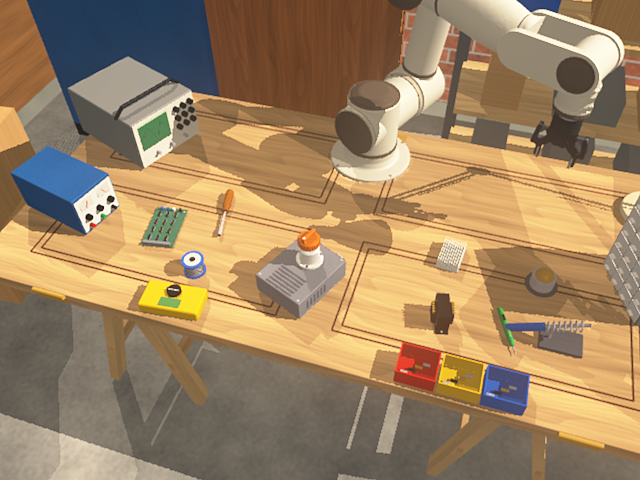

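View pics/top0.png

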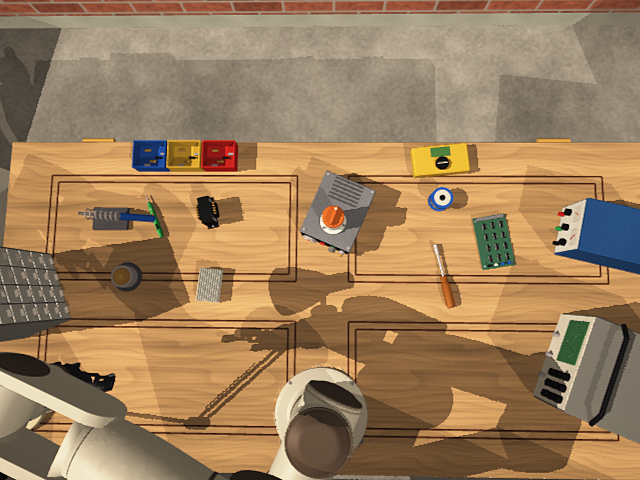

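The scene shows the station in mid-desk, with the orange cap at about (309,240) in scene and (333,218) in top. Next I measure the cap.

```bash
cat > h.py <<'E'
import numpy as np,cv2
from scipy.spatial.transform import Rotation as R
def cam(c): return np.array(c['origin']),R.from_euler('xyz',c['orientation'],degrees=True).as_matrix()
def ray(c,u,v):
    o,M=cam(c); d=np.stack([(np.asarray(u)-c['cx'])/c['fx'],-(np.asarray(v)-c['cy'])/c['fy'],-np.ones(np.shape(u))],-1); return o,d@M.T
def onz(c,u,v,z):
    o,d=ray(c,u,v); return o+d*((z-o[2])/d[...,2])[...,None]
def pts(c,u,v,dep):
    o,d=ray(c,u,v); return o+d*np.asarray(dep)[...,None]
def orange(p):
    h=cv2.cvtColor(p,cv2.COLOR_RGB2HSV); return (h[...,0]>=3)&(h[...,0]<17)&(h[...,1]>190)&(h[...,2]>90)
E
python3 - <<'E'
from workcell import r
from h import *
for n,(a,b) in (("top",(333,218)),("scene",(309,240))):
    z=np.load(n+"0.npz"); c=r.camera_params(n); m=orange(z['p'])
    yy,xx=np.mgrid[:480,:640]; m&=(abs(xx-a)<25)&(abs(yy-b)<25)
    v,u=np.nonzero(m); P=pts(c,u,v,z['d'][m]); print(n,len(u),u.min(),u.max(),v.min(),v.max(),P.min(0),P.max(0),np.percentile(P[:,2],[5,25,50,75,95]))
    print((onz(c,np.array([u.min(),u.max()]),np.array([v.min(),v.max()]),.164)))
    q=(P[:,2]>.172); print('bar',q.sum(),P[q].mean(0)); 
    rr,_=cv2.minEnclosingCircle(np.c_[u,v].astype(np.float32)); print(rr,_, onz(c,np.array([rr[0]]),np.array([rr[1]]),.166))
    im=z['p'][b-40:b+40,a-50:a+50,::-1]; cv2.imwrite(f"pics/{n}crop.png",cv2.resize(im,None,fx=7,fy=7,interpolation=cv2.INTER_CUBIC))
    if n=="top":
        # case outline
        d=z['d']; V,U=np.mgrid[150:280,280:400]; P=pts(c,U,V,d[150:280,280:400]); mm=(abs(P[...,2]-.074)<.006); 
        rc=cv2.minAreaRect(P[mm][:,:2].astype(np.float32)); print(rc)
E
```

```text
top 357 323 343 206 227 [ 0.53408141 -0.06055992  0.07557734] [ 0.60915711 -0.00377357  0.18787236] [0.16092855 0.1633873  0.16536907 0.16822729 0.18206164]
[[ 0.59139941 -0.00370517  0.164     ]
 [ 0.53366903 -0.05850919  0.164     ]]
bar 64 [ 0.56071944 -0.0287617   0.18043669]
(332.789794921875, 216.00636291503906) 10.995746612548828 [[ 0.56344962 -0.03061157  0.166     ]]
((0.5939788222312927, -0.04214900732040405), (0.159572571516037, 0.20523707568645477), 67.05282592773438)
scene 327 298 319 229 250 [ 0.53640164 -0.05702738  0.14098658] [1.56376784 0.33421441 1.34682103] [0.14997934 0.16076495 0.16435444 0.16798477 0.18094005]
[[ 0.54226538 -0.06594065  0.164     ]
 [ 0.5968084   0.01095087  0.164     ]]
bar 59 [ 0.59750402 -0.01730552  0.21817423]
(308.5, 239.0) 11.412812232971191 [[ 0.56996426 -0.02683276  0.166     ]]
```

jog_arm(
  motion=[0.085,-0.025,0.0305,-0.006,0,0,0,0.085,-0.025,0.0305,-0.006,0,0,0,0.085,-0.025,0.0305,-0.006,0,0,0,0.085,-0.025,0.0305,-0.006,0,0,0,0.085,-0.025,0.0305,-0.006,0,0,0],
)

```text
t: 0.52
tcp_pos: [0.2675, 0.3894, 0.2408]
tool_rot: [-179.8, 0.4, 74.8]
ft_force: [1.6, 0.2, 0.9]
gripper_width: 0.993
```

jog_arm(
  motion=[0.085,-0.025,0.0305,-0.006,0,0,0,0.085,-0.025,0.0305,-0.006,0,0,0,0.085,-0.025,0.0305,-0.006,0,0,0,0.085,-0.025,0.0305,-0.006,0,0,0,0.085,-0.025,0.0305,-0.006,0,0,0],
)

```text
t: 0.93
tcp_pos: [0.3844, 0.22, 0.2721]
tool_rot: [-179.8, 0.4, 74.9]
ft_force: [1.1, 1.3, -0.1]
gripper_width: 0.995
```

```bash
cat >> h.py <<'E'
def delta(s,target,yaw):
    M=R.from_euler('xyz',s['tool_rot'],degrees=True); T=R.from_euler('xyz',[180,0,yaw],degrees=True)
    return M.inv().apply(np.array(target)-s['tcp_pos']).round(4),(M.inv()*T).as_rotvec().round(4)
E
python3 - <<'E'
from workcell import r
from h import *
s=r.sense();print(s['t'],s['tcp_pos'],s['tool_rot'],delta(s,[.5615,-.029,.30],67))
E
```

```text
0.9333 [0.38438301 0.22002977 0.27213702] [-179.7883489     0.44169396   74.92035152] (array([-0.1946,  0.2357, -0.0272]), array([-0.0032,  0.008 ,  0.1382]))
```

jog_arm(
  motion=[0.085,-0.025,0.0305,-0.004,0,0,0,0.085,-0.025,0.0305,-0.004,0,0,0,0.085,-0.025,0.0305,-0.004,0,0,0,0.085,-0.025,0.0305,-0.004,0,0,0,0.085,-0.025,0.0305,-0.004,0,0,0],
)

```text
t: 1.35
tcp_pos: [0.5022, 0.0497, 0.294]
tool_rot: [-179.8, 0.4, 74.9]
ft_force: [1.2, 0.6, -0.2]
gripper_width: 0.996
```

jog_arm(
  motion=[0.085,-0.025,0.0305,-0.002,0,0,0,0.085,-0.025,0.0305,-0.002,0,0,0,0.05,-0.012,0.015,0,0,0,0.07,0.05,0,0,0,0,0,0.07,0.05,0,0,0,0,0,0],
)

```text
t: 1.77
tcp_pos: [0.5644, -0.0427, 0.2958]
tool_rot: [-179.7, 0.5, 66.1]
ft_force: [-0.4, 1.1, -0.6]
gripper_width: 0.603
```

```bash
cat > look.py <<'E'
import sys
from workcell import r
from h import *
n=sys.argv[1]
s=r.sense();print(s['t'],s['tcp_pos'],s['tool_rot'],s['joint_pos'],delta(s,[.5615,-.029,.26],67))
c=r.camera_params("wrist"); p,d=r.read_camera("wrist"); np.savez(n+".npz",p=p,d=d,c=c)
cv2.imwrite(f"pics/{n}.png",p[:,:,::-1])
E
python3 look.py w1
```

```text
1.7667 [ 0.56436443 -0.04272418  0.29581373] [-179.72588184    0.5174421    66.11906412] [-11.85670785   7.07120237  74.88072996  -0.45387219  98.42371784
 -78.03955156] (array([ 0.0117, -0.008 ,  0.0357]), array([-0.0049,  0.009 , -0.0154]))
```

View pics/w1.png

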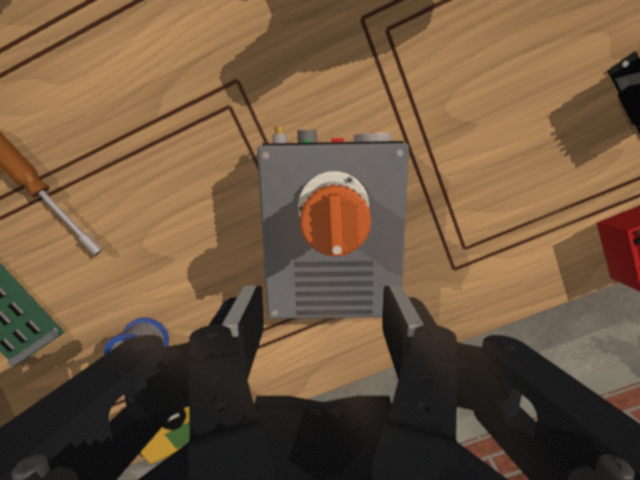

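The cap is at (336,219), with its bar near vertical in the picture and the white dot at (337,250).

```bash
cat > meas.py <<'E'
import sys
from h import *
z=np.load(sys.argv[1]+".npz",allow_pickle=True);zc=float(sys.argv[2]) # cap origin height
c=z['c'].item();p=z['p'];d=z['d'];m=orange(p)
n,l,st,ce=cv2.connectedComponentsWithStats(m.astype(np.uint8)); k=1+st[1:,4].argmax(); m=l==k; print(st[k])
v,u=np.nonzero(m);P=pts(c,u,v,d[m])
print('z pct',np.percentile(P[:,2],[5,25,50,75,95]).round(4))
q=abs(P[:,2]-(zc+.02))<.004; B=P[q]; rc=cv2.minAreaRect(B[:,:2].astype(np.float32)); print('bar',q.sum(),rc,np.median(B[:,2]))
C=B[:,:2]-B[:,:2].mean(0); w,V=np.linalg.eigh(C.T@C); print('bar yaw',np.degrees(np.arctan2(V[1,1],V[0,1])))
q=abs(P[:,2]-(zc+.004))<.004; D=P[q]; print('deck',q.sum(),cv2.minEnclosingCircle(D[:,:2].astype(np.float32)),np.median(D[:,2]))
x,y,w,h=st[k][:4]
h2=cv2.cvtColor(p,cv2.COLOR_RGB2HSV); W=(h2[...,1]<90)&(h2[...,2]>190); W[:y+h//2-0]=0; W2=np.zeros_like(W); W2[y:y+h,x:x+w]=W[y:y+h,x:x+w]
vv,uu=np.nonzero(W2); 
if len(uu): print('dot px',uu.mean(),vv.mean(),len(uu),onz(c,np.array([uu.mean()]),np.array([vv.mean()]),zc+.02))
im=p[y-10:y+h+10,x-10:x+w+10,::-1]; cv2.imwrite("pics/"+sys.argv[1]+"c.png",cv2.resize(im,None,fx=6,fy=6,interpolation=cv2.INTER_CUBIC))
E
python3 meas.py w1 .16
```

```text
[ 303  186   66   68 2838]
z pct [0.1619 0.1628 0.1635 0.1656 0.1795]
bar 616 ((0.5625127553939819, -0.03160464018583298), (0.009974177926778793, 0.04709663987159729), 69.41607666015625) 0.1789447377611979
bar yaw 159.70238147169928
deck 2166 ((0.5627951622009277, -0.03184551000595093), 0.02894655428826809) 0.1632265239143346
dot px 337.27272727272725 248.9090909090909 11 [[ 0.58101158 -0.03801612  0.18      ]]
```

View pics/w1c.png

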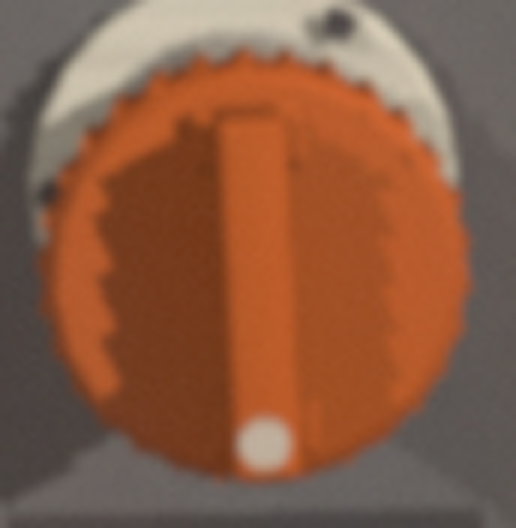

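Run:
```python
from workcell import r
from h import *
s=r.sense();print(r.finger_overhang,s['gripper_width'],s['ft_force'],s['torque'],delta(s,[.5625,-.0315,.24],69.5))
```

```text
0.022 0.5882514884934156 [ 0.58448832 -0.20680299 -0.14741471] [-0.0705089   0.01517814 -0.03296452] (array([ 0.0098, -0.0056,  0.0556]), array([-0.0052,  0.009 , -0.0546]))
```

jog_arm(
  motion=[0.03,0.005,-0.003,0.02,-0.005,0.009,-0.05,0.03,0.004,-0.003,0.02,0,0,0,0.03,0,0,0.012,0,0,0,0.03,0,0,0,0,0,0],
)

```text
t: 2.15
tcp_pos: [0.5608, -0.0294, 0.2423]
tool_rot: [179.9, -0.0, 70.1]
ft_force: [-0.2, -0.3, -0.5]
gripper_width: 0.349
```

```bash
cat > st.py <<'E'
import sys
from workcell import r
from h import *
s=r.sense();z=float(sys.argv[1]);y=float(sys.argv[2])
print(s['t'],s['tcp_pos'].round(4),s['tool_rot'].round(2),'j6',s['joint_pos'][5].round(1),'F',s['ft_force'].round(2),'M',s['torque'].round(3),s['gripper_width'].round(3),delta(s,[.5625,-.0315,z],y))
E
python3 st.py .189 69.5
```

```text
Traceback (most recent call last):
  File "st.py", line 5, in <module>
    print(s['t'],s['tcp_pos'].round(4),s['tool_rot'].round(2),'j6',s['joint_pos'][5].round(1),'F',s['ft_force'].round(2),'M',s['torque'].round(3),s['gripper_width'].round(3),delta(s,[.5625,-.0315,z],y))
                                                                                                                                                  ^^^^^^^^^^^^^^^^^^^^^^^^
AttributeError: 'float' object has no attribute 'round'
```

```bash
sed -i "s/s\['gripper_width'\].round(3)/round(float(s['gripper_width']),3)/" st.py
python3 st.py .189 69.5; python3 look.py w2; python3 meas.py w2 .16
```

```text
2.15 [ 0.5608 -0.0294  0.2423] [ 1.7994e+02 -5.0000e-02  7.0110e+01] j6 -81.0 F [-0.21 -0.31 -0.49] M [0.003 0.047 0.007] 0.349 (array([-0.0014,  0.0022,  0.0533]), array([ 0.0011, -0.0009,  0.0106]))
2.15 [ 0.56082559 -0.02943676  0.24228109] [ 1.79935529e+02 -4.99493281e-02  7.01061648e+01] [-1.08884880e+01  6.52469454e+00  8.15781064e+01  3.92620842e-02
  9.18257038e+01 -8.09933494e+01] (array([ 0.0007,  0.0005, -0.0177]), array([ 0.0011, -0.0009,  0.0542]))
[ 305  204   57   80 2844]
z pct [0.1613 0.1628 0.1634 0.1654 0.1796]
bar 615 ((0.5597718954086304, -0.02992991916835308), (0.009062688797712326, 0.04082448035478592), 69.90164184570312) 0.17906639815139924
bar yaw 163.03561471560644
deck 2097 ((0.5628935098648071, -0.029080938547849655), 0.028567271307110786) 0.16318664047242104
```

View pics/w2.png

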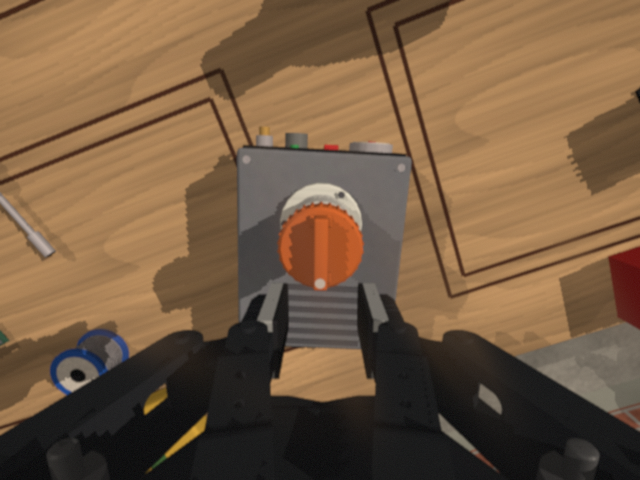

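```bash
sed -i 's/\[.5625,-.0315,z\]/[.5624,-.0300,z]/' st.py; python3 st.py .189 70
```

```text
2.2 [ 0.561  -0.0294  0.2436] [ 1.7988e+02 -6.0000e-02  7.0090e+01] j6 -81.0 F [-0.96  0.02  0.52] M [0.03  0.017 0.017] 0.349 (array([-0.0001,  0.0014,  0.0546]), array([ 0.0021, -0.0011,  0.0016]))
```

jog_arm(
  motion=[0.03,0,0.001,0.02,0,0,0,0.03,0,0,0.02,0,0,0,0.03,0,0,0.008,0,0,0,0.03,0,0,0,0,0,0],
  newtons=20,
)

```text
t: 2.53
tcp_pos: [0.5629, -0.0281, 0.1992]
tool_rot: [179.5, -0.1, 70.5]
ft_force: [0.3, 0.8, 0.8]
gripper_width: 0.349
```

```bash
python3 st.py .189 70
```

```text
2.5333 [ 0.5629 -0.0281  0.1992] [ 1.7954e+02 -1.2000e-01  7.0530e+01] j6 -81.3 F [0.33 0.83 0.76] M [-0.048  0.053  0.065] 0.349 (array([-0.002 ,  0.0001,  0.0102]), array([ 0.008 , -0.002 ,  0.0093]))
```

jog_arm(
  motion=[0.03,-0.002,0,0.006,0.008,-0.002,0.009,0.015,0,0,0.003,0,0,0,0.015,0,0,0,0,0,0],
  newtons=20,
)

```text
t: 2.78
tcp_pos: [0.563, -0.0299, 0.1927]
tool_rot: [179.9, -0.0, 70.1]
ft_force: [0.5, 1.1, -0.7]
gripper_width: 0.175
```

```bash
python3 st.py .189 70;  python3 look.py w3
```

```text
2.7833 [ 0.563  -0.0299  0.1927] [ 1.7987e+02 -2.0000e-02  7.0060e+01] j6 -80.9 F [ 0.51  1.13 -0.74] M [ 0.038 -0.025  0.009] 0.175 (array([-0.0003, -0.0005,  0.0037]), array([ 0.0022, -0.0003,  0.0011]))
2.7833 [ 0.56299305 -0.02990938  0.19268473] [ 1.79873505e+02 -1.88950020e-02  7.00627147e+01] [-1.08695119e+01  7.67835331e+00  8.59921737e+01 -1.27989426e-03
  8.62015812e+01 -8.09321224e+01] (array([ 0.0004, -0.0016, -0.0673]), array([ 0.0022, -0.0004,  0.0535]))
```

View pics/w3.png

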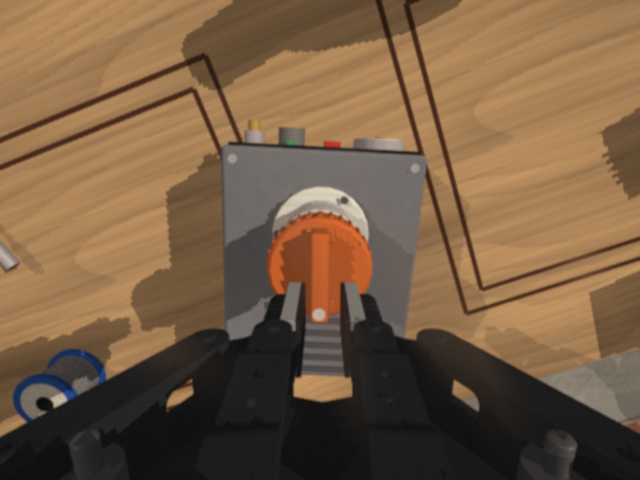

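Run:
```python
from h import *
z=np.load("w3.npz",allow_pickle=True);c=z['c'].item();o,M=cam(c);d=z['d']
def proj(p):
    q=M.T@(np.array(p)-o); return c['cx']+c['fx']*q[0]/-q[2], c['cy']-c['fy']*q[1]/-q[2]
print(o)
t=np.array([.563,-.0299,.1927])
for k in (.022,.0,-.02): print(k,proj(t-[0,0,k]))
for u,v in((293,295),(349,295),(290,320),(355,320),(298,330),(345,330),(319,300),(319,250)): print(u,v,pts(c,np.array([u]),np.array([v]),d[v:v+1,u]))
P=pts(c,*np.meshgrid(np.arange(640),np.arange(480)),d)
T=R.from_euler('xyz',[179.87,0,70.06],degrees=True).as_matrix()
Q=(P-t)@T
for s in (-1,1):
    m=(abs(Q[...,2]-.012)<.012)&(s*Q[...,0]>.006)&(abs(Q[...,0])<.025)&(abs(Q[...,1])<.016)&~orange(z['p']); print(s,m.sum(),[np.percentile(Q[m][:,i],[2,50,98]).round(4) for i in range(3)])
```

```text
[ 0.50112629 -0.00732191  0.35078197]
0.022 (np.float64(322.21646325514416), np.float64(272.34303724504315))
0.0 (np.float64(322.19036398902836), np.float64(288.0929856507142))
-0.02 (np.float64(322.1602479272393), np.float64(306.2669226976328))
293 295 [[ 0.54931649 -0.03690141  0.22471503]]
349 295 [[ 0.55627918 -0.01650462  0.2256574 ]]
290 320 [[ 0.54937653 -0.03620002  0.245381  ]]
355 320 [[ 0.55690378 -0.01610412  0.24496228]]
298 330 [[ 0.55341794 -0.03488804  0.24593685]]
345 330 [[ 0.55958326 -0.02048436  0.24435915]]
319 300 [[ 0.57408105 -0.03572527  0.17913609]]
319 250 [[ 0.54833642 -0.0263103   0.17877939]]
-1 58 [array([-0.0065, -0.0064, -0.0062]), array([-0.0154, -0.0004,  0.0147]), array([0.0136, 0.0147, 0.0159])]Traceback (most recent call last):
  File "<stdin>", line 13, in <module>
    return _quantile_unchecked(
        a, q, axis, out, overwrite_input, method, keepdims, weights)
    return _ureduce(a,
                    func=_quantile_ureduce_func,
    ...<5 lines>...
                    overwrite_input=overwrite_input,
                    method=method)
    r = func(a, **kwargs)
    result = _quantile(arr,
                       quantiles=q,
    ...<2 lines>...
                       out=out,
                       weights=wgt)
    slices_having_nans = np.isnan(arr[-1, ...])
                                  ~~~^^^^^^^^^
IndexError: index -1 is out of bounds for axis 0 with size 0
```

```bash
python3 meas.py w3 .16; python3 -c "
import cv2;a=cv2.imread('pics/w3.png')[180:400,220:430];cv2.imwrite('pics/w3d.png',cv2.resize(a,None,fx=2.7,fy=2.7,interpolation=cv2.INTER_CUBIC))"
```

```text
[ 310  213   62   99 3616]
z pct [0.1608 0.1627 0.1634 0.1688 0.1796]
bar 860 ((0.5605985522270203, -0.029646899551153183), (0.009386382065713406, 0.042605333030223846), 66.37741088867188) 0.1790032263430335
bar yaw 157.60752875743518
deck 2546 ((0.5624076128005981, -0.026979222893714905), 0.02745245210826397) 0.1631328580152231
dot px 318.8333333333333 311.0 6 [[ 0.579621   -0.03783745  0.18      ]]
```

View pics/w3d.png

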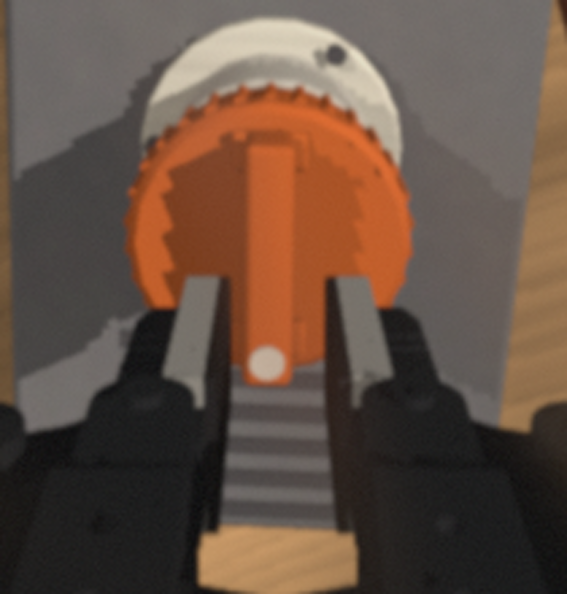

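Run:
```python
from h import *
z=np.load("w3.npz",allow_pickle=True);c=z['c'].item();d=z['d']
t=np.array([.563,-.0299,.1927]);T=R.from_euler('xyz',[179.87,0,70.06],degrees=True).as_matrix()
for u in (292,296,300,304,343,347,352):
    for v in range(276,346,6): print(u,v,((pts(c,np.array([u]),np.array([v]),d[v:v+1,u])-t)@T*1000).round(0)[0], z['p'][v,u])
```

```text
292 276 [-17.   5.  29.] [123  63  32]
292 282 [-17.   9.  30.] [117  90  76]
292 288 [-12. -11. -25.] [120 113 105]
292 294 [-12. -11. -32.] [121 114 107]
292 300 [-11. -11. -37.] [120 114 106]
292 306 [-11. -11. -42.] [119 114 107]
292 312 [-10. -11. -47.] [118 113 105]
292 318 [-10. -10. -51.] [120 115 108]
292 324 [-10.  -9. -53.] [130 124 116]
292 330 [-10.  -7. -52.] [81 78 74]
292 336 [ -9.  -9. -61.] [30 30 30]
292 342 [ -9.  -8. -62.] [30 30 30]
296 276 [-15.   5.  30.] [123  62  33]
296 282 [-15.   8.  29.] [119  92  78]
296 288 [-11. -11. -26.] [119 111 104]
296 294 [-10. -11. -32.] [119 111 104]
296 300 [-10. -11. -37.] [118 112 104]
296 306 [ -9. -11. -43.] [107 102  95]
296 312 [ -9. -11. -48.] [80 75 70]
296 318 [ -9. -11. -52.] [52 47 44]
296 324 [ -9.  -9. -53.] [57 55 52]
296 330 [ -9.  -7. -53.] [49 46 44]
296 336 [ -9.  -4. -52.] [39 35 35]
296 342 [ -9.  -3. -54.] [36 34 33]
300 276 [-13.   5.  30.] [125  64  35]
300 282 [-13.   9.  30.] [112  81  68]
300 288 [ -9. -11. -26.] [82 72 67]
300 294 [ -9. -10. -31.] [59 49 43]
300 300 [ -8. -10. -37.] [45 33 29]
300 3
[... 1301 characters left out ...]
47 306 [  9. -11. -43.] [59 52 47]
347 312 [  9. -11. -47.] [46 35 30]
347 318 [  8. -11. -51.] [46 35 32]
347 324 [  8.  -9. -53.] [46 35 32]
347 330 [  8.  -7. -52.] [47 36 32]
347 336 [  8.  -5. -53.] [48 38 35]
347 342 [  8.  -3. -53.] [47 39 33]
352 276 [17.  5. 29.] [188  92  41]
352 282 [17.  9. 30.] [140  98  80]
352 288 [ 12. -11. -26.] [120 116 107]
352 294 [ 12. -11. -32.] [120 115 108]
352 300 [ 11. -10. -37.] [118 113 106]
352 306 [ 11. -11. -43.] [120 115 107]
352 312 [ 10. -11. -47.] [119 112 106]
352 318 [ 10. -11. -53.] [121 114 106]
352 324 [ 10.  -9. -53.] [99 94 86]
352 330 [ 10.  -7. -53.] [76 69 64]
352 336 [ 10.  -7. -57.] [41 33 30]
352 342 [  9.  -7. -60.] [41 33 29]
```

The wrist view shows the finger ends at row ~287. That depth puts them about 47 mm higher than the stated fingertips, so I'll cross-check with the scene camera.

Run:
```python
from workcell import r
from h import *
c=r.camera_params("scene");p,d=r.read_camera("scene");np.savez("s1.npz",p=p,d=d)
a,b=309,230
cv2.imwrite("pics/s1.png",cv2.resize(p[b-60:b+40,a-60:a+60,::-1],None,fx=6,fy=6,interpolation=cv2.INTER_CUBIC))
for v in range(190,262,3): 
    print(v,[tuple((pts(c,np.array([u]),np.array([v]),d[v:v+1,u])[0]*1000).round().astype(int)) for u in (300,304,308,312,316)])
```

```text
190 [(np.int64(600), np.int64(-33), np.int64(370)), (np.int64(600), np.int64(-23), np.int64(373)), (np.int64(600), np.int64(-13), np.int64(376)), (np.int64(593), np.int64(-5), np.int64(371)), (np.int64(584), np.int64(2), np.int64(365))]
193 [(np.int64(596), np.int64(-35), np.int64(357)), (np.int64(598), np.int64(-24), np.int64(361)), (np.int64(595), np.int64(-15), np.int64(361)), (np.int64(590), np.int64(-6), np.int64(359)), (np.int64(584), np.int64(1), np.int64(355))]
196 [(np.int64(601), np.int64(-33), np.int64(351)), (np.int64(598), np.int64(-24), np.int64(351)), (np.int64(597), np.int64(-14), np.int64(353)), (np.int64(591), np.int64(-6), np.int64(350)), (np.int64(582), np.int64(1), np.int64(344))]
199 [(np.int64(574), np.int64(-44), np.int64(313)), (np.int64(599), np.int64(-24), np.int64(342)), (np.int64(598), np.int64(-14), np.int64(344)), (np.int64(593), np.int64(-6), np.int64(341)), (np.int64(581), np.int64(0), np.int64(333))]
202 [(np.int64(577), np.int64(-43), np.int64(306)), (np.int64(570), np.int64(-35), np.int64(301)), (np.int64(582), np.int64(-20), np.int64(317)), (np.in
[... 3915 characters left out ...]
587), np.int64(-46), np.int64(122)), (np.int64(589), np.int64(-34), np.int64(127)), (np.int64(588), np.int64(-23), np.int64(131)), (np.int64(582), np.int64(-14), np.int64(127)), (np.int64(574), np.int64(-5), np.int64(121))]
256 [(np.int64(585), np.int64(-48), np.int64(106)), (np.int64(588), np.int64(-35), np.int64(114)), (np.int64(590), np.int64(-23), np.int64(120)), (np.int64(582), np.int64(-14), np.int64(114)), (np.int64(577), np.int64(-5), np.int64(112))]
259 [(np.int64(584), np.int64(-49), np.int64(92)), (np.int64(592), np.int64(-34), np.int64(106)), (np.int64(593), np.int64(-22), np.int64(111)), (np.int64(584), np.int64(-14), np.int64(104)), (np.int64(579), np.int64(-4), np.int64(102))]
```

View pics/s1.png

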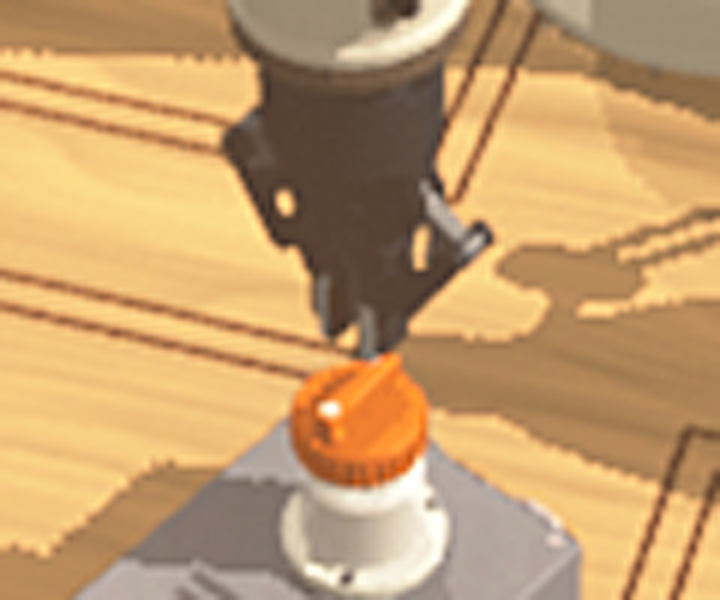

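The scene camera agrees that the real fingertips are at z≈0.22, about 24 mm above the reported TCP rather than 22 mm below. The documented geometry disagrees with both cameras, so I'll descend gently, watching the force.

jog_arm(
  motion=[0.016,0,0,0.003,0,0,0,0.016,0,0,0.002,0,0,0,0.016,0,0,0.001,0,0,0],
)

```text
t: 3.13
tcp_pos: [0.5636, -0.0301, 0.1878]
tool_rot: [179.7, -0.0, 70.1]
ft_force: [0.4, -0.2, -0.5]
gripper_width: 0.188
```

jog_arm(
  motion=[0.016,0,0,0.001,0,0,0,0.016,0,0,0.001,0,0,0,0.016,0,0,0.001,0,0,0],
)

```text
t: 3.38
tcp_pos: [0.5636, -0.0301, 0.1846]
tool_rot: [179.7, -0.0, 70.1]
ft_force: [-0.7, 0.3, -0.1]
gripper_width: 0.189
```

```bash
python3 st.py .144 70
```

```text
3.3833 [ 0.5636 -0.0301  0.1846] [ 1.7974e+02 -4.0000e-02  7.0060e+01] j6 -80.9 F [-0.72  0.33 -0.06] M [ 0.025 -0.002 -0.114] 0.189 (array([-0.0003, -0.0013,  0.0406]), array([ 0.0046, -0.0008,  0.0011]))
```

jog_arm(
  motion=[0.028,0,-0.001,0.006,0.004,0,0,0.028,0,0,0.006,0,0,0,0.028,0,0,0.006,0,0,0,0.028,0,0,0.005,0,0,0,0.028,0,0,0.003,0,0,0],
)

```text
t: 3.8
tcp_pos: [0.5625, -0.0297, 0.1559]
tool_rot: [180.0, -0.0, 70.1]
ft_force: [-1.1, 0.6, -0.3]
gripper_width: 0.329
```

```bash
python3 st.py .144 70; python3 look.py w4;python3 -c "
import cv2;a=cv2.imread('pics/w4.png')[180:400,220:430];cv2.imwrite('pics/w4d.png',cv2.resize(a,None,fx=2.7,fy=2.7,interpolation=cv2.INTER_CUBIC))"
```

```text
3.8 [ 0.5625 -0.0297  0.1559] [ 1.7999e+02 -4.0000e-02  7.0070e+01] j6 -81.0 F [-1.09  0.55 -0.29] M [-0.021  0.002  0.022] 0.329 (array([-0.0003, -0.    ,  0.0119]), array([ 0.0002, -0.0007,  0.0012]))
3.8 [ 0.56252689 -0.02969731  0.15589477] [ 1.79990403e+02 -4.24192805e-02  7.00659279e+01] [-1.08824529e+01  8.75475988e+00  8.90693839e+01  4.07622286e-02
  8.21597071e+01 -8.09539321e+01] (array([ 0.0004, -0.0012, -0.1041]), array([ 0.0001, -0.0007,  0.0535]))
```

View pics/w4d.png

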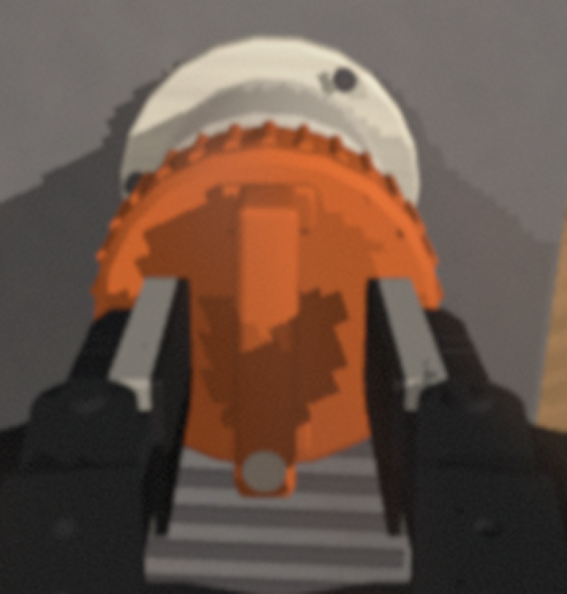

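jog_arm(
  motion=[0.028,-0.0005,0,0.004,0,0,0,0.028,0,0,0.003,0,0,0,0.014,0,0,0.002,0,0,0,0.014,0,0,0.001,0,0,0],
)

```text
t: 4.18
tcp_pos: [0.5634, -0.0306, 0.1473]
tool_rot: [179.8, -0.1, 70.1]
ft_force: [-8.8, -1.4, 16.6]
gripper_width: 0.165
```

```bash
python3 st.py .144 70; python3 look.py w5;python3 -c "
import cv2;a=cv2.imread('pics/w5.png')[180:400,220:430];cv2.imwrite('pics/w5d.png',cv2.resize(a,None,fx=2.7,fy=2.7,interpolation=cv2.INTER_CUBIC))"
```

```text
4.1833 [ 0.5634 -0.0306  0.1473] [ 1.7977e+02 -5.0000e-02  7.0060e+01] j6 -81.0 F [-8.77 -1.39 16.63] M [-0.172  1.556 -0.052] 0.165 (array([ 0.0002, -0.0012,  0.0033]), array([ 0.0041, -0.001 ,  0.0011]))
4.1833 [ 0.56342921 -0.03058381  0.14733432] [ 1.79765387e+02 -5.45605456e-02  7.00644663e+01] [-1.09401692e+01  9.00650380e+00  8.97930045e+01  1.74226941e-02
  8.09602336e+01 -8.10072252e+01] (array([ 0.0009, -0.0019, -0.1127]), array([ 0.0041, -0.0011,  0.0535]))
```

View pics/w5d.png

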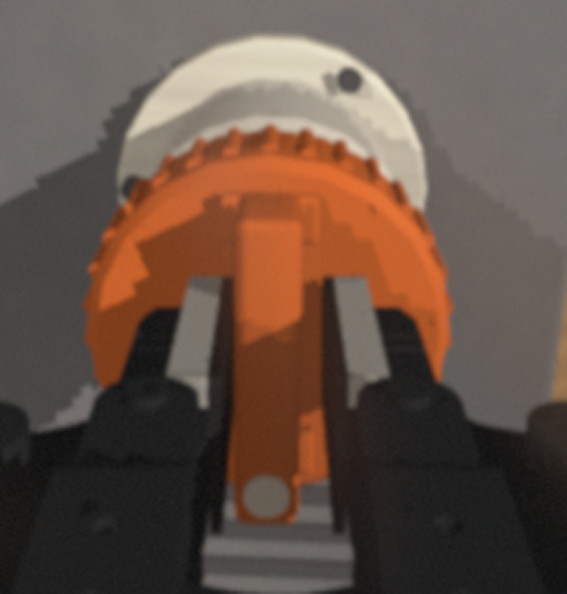

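jog_arm(
  motion=[0.014,-0.001,-0.001,-0.003,0.004,0,0,0.014,0,0,0,0,0,0],
)

```text
t: 4.4
tcp_pos: [0.5624, -0.0314, 0.1512]
tool_rot: [179.9, -0.1, 70.1]
ft_force: [0.0, -0.2, -0.8]
gripper_width: 0.167
```

```bash
python3 st.py .149 70
```

```text
4.4 [ 0.5624 -0.0314  0.1512] [ 1.7991e+02 -5.0000e-02  7.0060e+01] j6 -81.1 F [ 0.02 -0.19 -0.79] M [ 0.02   0.008 -0.005] 0.167 (array([ 0.0014, -0.0005,  0.0022]), array([ 0.0015, -0.0009,  0.001 ]))
```

jog_arm(
  motion=[0.014,0,0,0,0,0,-0.05,0.014,0,0,0,0,0,-0.05,0.014,0,0,0,0,0,-0.05,0.014,0,0,0,0,0,-0.05],
  newtons=20,
)

```text
t: 4.73
tcp_pos: [0.5625, -0.0315, 0.1509]
tool_rot: [179.9, -0.0, 81.8]
ft_force: [-0.1, 0.6, 1.0]
gripper_width: 0.164
```

```bash
python3 st.py .151 81
```

```text
4.7333 [ 0.5625 -0.0315  0.1509] [ 1.7987e+02 -4.0000e-02  8.1850e+01] j6 -92.9 F [-0.05  0.64  1.02] M [-0.048  0.016 -0.063] 0.164 (array([ 0.0015, -0.0003, -0.0001]), array([ 0.0022, -0.0007,  0.0148]))
```

jog_arm(
  motion=[0.014,0,0,0,0,0,-0.05,0.014,0,0,0,0,0,-0.05,0.014,0,0,0,0,0,-0.05],
)

```text
t: 4.98
tcp_pos: [0.5629, -0.0315, 0.1508]
tool_rot: [179.8, -0.0, 90.9]
ft_force: [-0.6, 0.1, 3.2]
gripper_width: 0.166
```

```bash
python3 st.py .151 90; python3 look.py w6; python3 meas.py w6 .16; python3 -c "
import cv2;a=cv2.imread('pics/w6.png')[180:400,220:430];cv2.imwrite('pics/w6d.png',cv2.resize(a,None,fx=2.7,fy=2.7,interpolation=cv2.INTER_CUBIC))"
```

```text
4.9833 [ 0.5629 -0.0315  0.1508] [ 1.7981e+02 -2.0000e-02  9.0880e+01] j6 -102.0 F [-0.63  0.07  3.19] M [ 0.001  0.037 -0.07 ] 0.166 (array([ 0.0015, -0.0005, -0.0002]), array([ 0.0033, -0.0003,  0.0153]))
4.9833 [ 0.56288494 -0.03150853  0.15078695] [ 1.79812649e+02 -1.78044103e-02  9.08760273e+01] [-1.10675522e+01  8.86676600e+00  8.95447242e+01  5.68284739e-02
  8.14089032e+01 -1.01951952e+02] (array([ 0.0026, -0.001 , -0.1092]), array([ 0.0032, -0.001 ,  0.4167]))
[ 319  229   69   90 2854]
z pct [0.1578 0.1624 0.1632 0.1661 0.1794]
bar 594 ((0.5465736389160156, -0.02767878584563732), (0.008622527122497559, 0.013631378300487995), 80.67781829833984) 0.1788959686815529
bar yaw 167.91911989187136
deck 1938 ((0.5538578033447266, -0.017977368086576462), 0.02332497015595436) 0.16297277229527918
```

View pics/w6d.png

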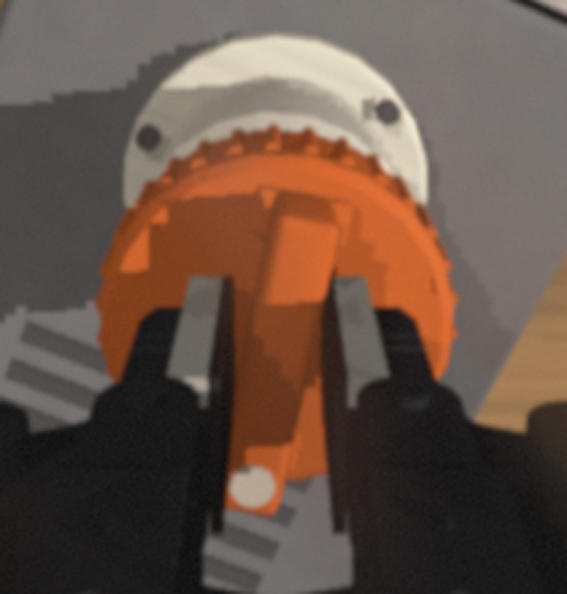

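jog_arm(
  motion=[0.012,0,0,0,0,0,-0.05,0.012,0,0,0,0,0,-0.05,0.012,0,0,0,0,0,-0.05],
)

```text
t: 5.28
tcp_pos: [0.5628, -0.0318, 0.1508]
tool_rot: [179.8, 0.0, 99.7]
ft_force: [-2.2, 0.1, 3.6]
gripper_width: 0.144
```

```bash
python3 st.py .151 99
```

```text
5.2833 [ 0.5628 -0.0318  0.1508] [1.7982e+02 4.0000e-02 9.9730e+01] j6 -110.8 F [-2.19  0.09  3.61] M [-0.048  0.409 -0.262] 0.144 (array([ 0.0019, -0.0001, -0.0002]), array([0.0031, 0.0008, 0.0127]))
```

jog_arm(
  motion=[0.012,0,0,0,0,0,-0.05,0.012,0,0,0,0,0,-0.05,0.012,0,0,0,0,0,-0.05],
)

```text
t: 5.53
tcp_pos: [0.5626, -0.0317, 0.1504]
tool_rot: [179.9, 0.0, 108.5]
ft_force: [0.3, 0.4, 0.2]
gripper_width: 0.139
```

```bash
cat > both.sh <<'E'
python3 st.py .151 $2; python3 look.py $1 >/dev/null; python3 meas.py $1 .16; python3 -c "
import cv2;a=cv2.imread('pics/$1.png')[180:400,220:430];cv2.imwrite('pics/$1d.png',cv2.resize(a,None,fx=2.7,fy=2.7,interpolation=cv2.INTER_CUBIC))"
E
bash both.sh w7 108
```

```text
5.5333 [ 0.5626 -0.0317  0.1504] [1.7986e+02 4.0000e-02 1.0850e+02] j6 -119.6 F [0.33 0.4  0.23] M [-0.016  0.052 -0.008] 0.139 (array([ 0.0017,  0.0004, -0.0006]), array([0.0025, 0.0008, 0.0087]))
[ 318  227   69   94 2841]
z pct [0.1567 0.1608 0.1616 0.1624 0.1781]
bar 342 ((0.5448533892631531, -0.03479184955358505), (0.011432725936174393, 0.007533766329288483), 6.776246070861816) 0.17793950173554895
bar yaw -168.4558842112319
deck 2100 ((0.5498319864273071, -0.021669261157512665), 0.023586979135870934) 0.1615415834776552
```

View pics/w7d.png

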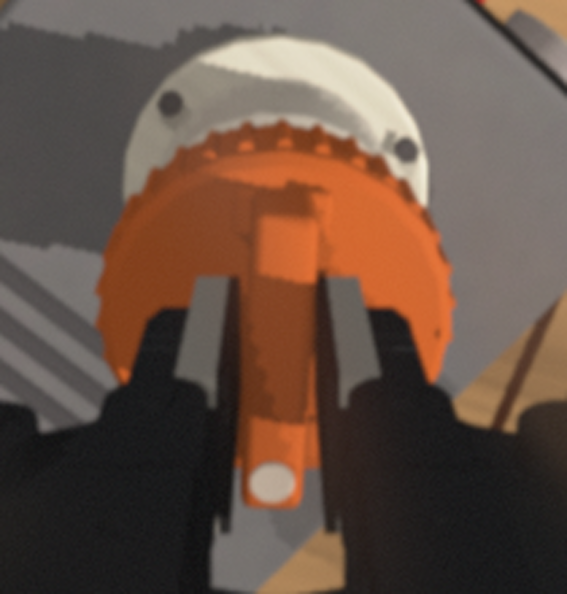

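jog_arm(
  motion=[0.014,0,0,0,0,0,0,0.014,0,0,0,0,0,0],
)

```text
t: 5.75
tcp_pos: [0.5626, -0.0317, 0.15]
tool_rot: [179.9, 0.0, 108.5]
ft_force: [-0.2, 1.3, 0.7]
gripper_width: 0.162
```

```bash
bash both.sh w8 108
```

```text
5.75 [ 0.5626 -0.0317  0.15  ] [1.7987e+02 4.0000e-02 1.0853e+02] j6 -119.6 F [-0.24  1.26  0.67] M [-0.032  0.017 -0.028] 0.162 (array([ 0.0017,  0.0004, -0.001 ]), array([0.0023, 0.0007, 0.0092]))
[ 318  225   67  102 3019]
z pct [0.1522 0.156  0.1566 0.1572 0.1722]
bar 0 ((0.0, 0.0), (0.0, 0.0), 0.0) nan
bar yaw 90.0
deck 29 ((0.5421748161315918, -0.0346318781375885), 0.004071344155818224) 0.16046025218986826
  return _methods._mean(a, axis=axis, dtype=dtype,
  ret = ret.dtype.type(ret / rcount)
meas.py:9: RuntimeWarning: Mean of empty slice.
  C=B[:,:2]-B[:,:2].mean(0); w,V=np.linalg.eigh(C.T@C); print('bar yaw',np.degrees(np.arctan2(V[1,1],V[0,1])))
  ret = um.true_divide(
```

View pics/w8d.png

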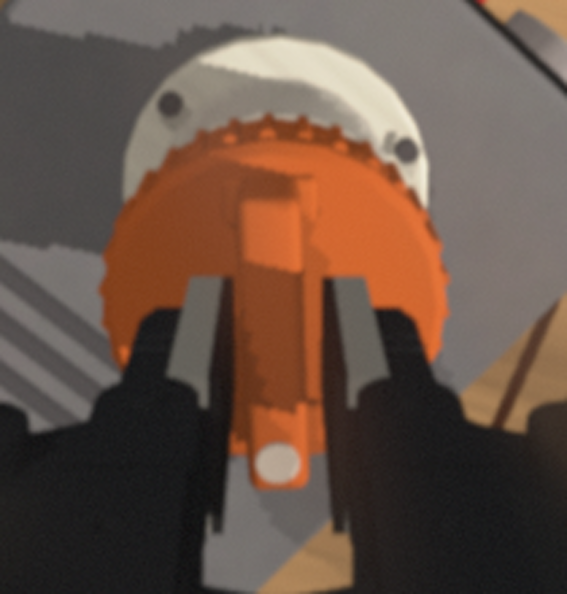

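The cap has dropped: deck depth reads 156.6 mm, against 163.2 mm before. Next I lower the fingers and press lightly to seat it.

jog_arm(
  motion=[0.014,0,0,0.004,0,0,0,0.014,0,0,0.003,0,0,0,0.014,0,0,0.001,0,0,0],
)

```text
t: 6.05
tcp_pos: [0.5627, -0.0317, 0.1413]
tool_rot: [179.9, 0.0, 108.3]
ft_force: [-0.5, -0.8, 0.2]
gripper_width: 0.163
```

jog_arm(
  motion=[0.014,0,0,0.001,0,0,0],
)

```text
t: 6.13
tcp_pos: [0.5629, -0.0318, 0.1408]
tool_rot: [179.8, 0.1, 108.3]
ft_force: [-6.7, 0.7, 24.2]
gripper_width: 0.164
```

```bash
python3 st.py .151 108.5
```

```text
6.1333 [ 0.5629 -0.0318  0.1408] [1.7981e+02 7.0000e-02 1.0828e+02] j6 -119.4 F [-6.7   0.67 24.25] M [ 0.236  1.09  -0.009] 0.164 (array([ 0.0018,  0.0001, -0.0102]), array([ 0.0032,  0.0012, -0.0038]))
```

jog_arm(
  motion=[0.013,0,0,-0.002,0.003,0,0.05,0.013,0,0,0,0,0,0.1,0.013,0,0,0,0,0,0.1,0.013,0,0,0,0,0,0.1],
  newtons=100,
)

```text
t: 6.47
tcp_pos: [0.5629, -0.0318, 0.1427]
tool_rot: [180.0, 0.1, 87.6]
ft_force: [-0.2, -1.5, -0.4]
gripper_width: 0.154
```

```bash
bash both.sh w9 87 2>/dev/null
```

```text
6.4667 [ 0.5629 -0.0318  0.1427] [1.7995e+02 6.0000e-02 8.7600e+01] j6 -98.6 F [-0.23 -1.5  -0.43] M [-0.015 -0.022  0.004] 0.154 (array([ 0.0017, -0.0006, -0.0083]), array([0.0008, 0.001 , 0.0104]))
[ 308  226   81   95 3257]
z pct [0.1513 0.1552 0.1558 0.1565 0.1718]
bar 0 ((0.0, 0.0), (0.0, 0.0), 0.0) nan
bar yaw 90.0
deck 29 ((0.5471458435058594, -0.02845924161374569), 0.008692959323525429) 0.16476439730284287
```

View pics/w9d.png

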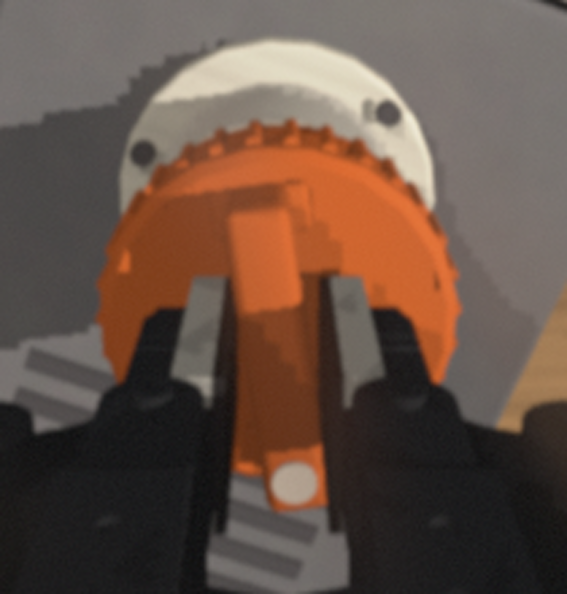

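jog_arm(
  motion=[0.013,0,0,0,0,0,0.1,0.013,0,0,0,0,0,0.1,0.013,0,0,0,0,0,0.1,0.013,0,0,0,0,0,0.1],
)

```text
t: 6.85
tcp_pos: [0.5627, -0.0317, 0.142]
tool_rot: [180.0, 0.0, 63.9]
ft_force: [0.5, -0.1, -0.3]
gripper_width: 0.157
```

```bash
bash both.sh w10 63 2>/dev/null
```

```text
6.85 [ 0.5627 -0.0317  0.142 ] [1.7998e+02 5.0000e-02 6.3900e+01] j6 -74.9 F [ 0.46 -0.13 -0.34] M [-0.031  0.028  0.02 ] 0.157 (array([ 0.0014, -0.0011, -0.009 ]), array([0.0004, 0.0008, 0.0156]))
[ 309  226   80   95 3357]
z pct [0.1493 0.1539 0.1545 0.1552 0.1704]
bar 0 ((0.0, 0.0), (0.0, 0.0), 0.0) nan
bar yaw 90.0
deck 29 ((0.5495494604110718, -0.02244495041668415), 0.008943846449255943) 0.1650631370184154
```

View pics/w10d.png

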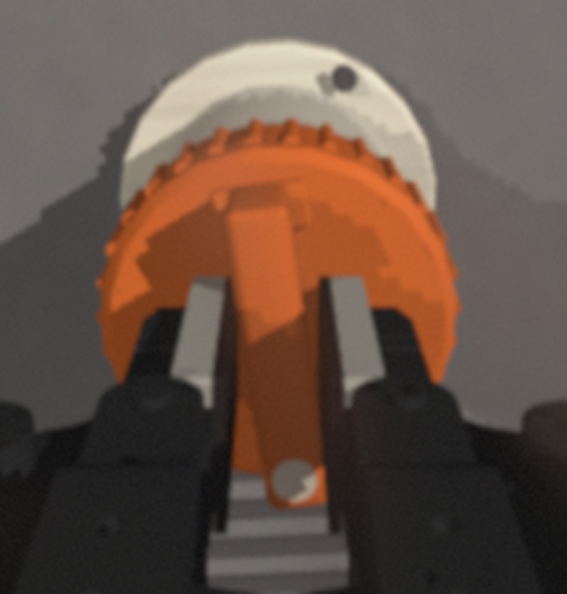

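jog_arm(
  motion=[0.013,0,0,0.001,0,0,0.08,0.013,0,0,0,0,0,0.08,0.013,0,0,0,0,0,0.06],
)

```text
t: 7.15
tcp_pos: [0.5629, -0.0318, 0.1411]
tool_rot: [179.9, 0.0, 51.1]
ft_force: [-0.4, -0.3, -0.4]
gripper_width: 0.153
```

```bash
python3 st.py .151 50
```

```text
7.15 [ 0.5629 -0.0318  0.1411] [1.7994e+02 3.0000e-02 5.1120e+01] j6 -62.1 F [-0.36 -0.33 -0.4 ] M [ 0.002 -0.029  0.048] 0.153 (array([ 0.001 , -0.0015, -0.0099]), array([0.0011, 0.0004, 0.0196]))
```

jog_arm(
  motion=[0.013,0,0,0,0,0,0.05,0.013,0,0,0,0,0,0.04],
)

```text
t: 7.32
tcp_pos: [0.5629, -0.0317, 0.1408]
tool_rot: [179.9, 0.0, 46.2]
ft_force: [0.3, 1.1, -0.3]
gripper_width: 0.151
```

```bash
bash both.sh w11 45 2>/dev/null
```

```text
7.3167 [ 0.5629 -0.0317  0.1408] [1.7994e+02 2.0000e-02 4.6160e+01] j6 -57.2 F [ 0.34  1.14 -0.31] M [0.04  0.009 0.046] 0.151 (array([ 0.0009, -0.0015, -0.0102]), array([0.001 , 0.0004, 0.0203]))
[ 319  226   70   95 3156]
z pct [0.1481 0.1528 0.1535 0.1541 0.1687]
bar 0 ((0.0, 0.0), (0.0, 0.0), 0.0) nan
bar yaw 90.0
deck 23 ((0.5531171560287476, -0.018967648968100548), 0.008761303499341011) 0.16772833271911794
```

jog_arm(
  motion=[0.013,0,0,0,0,0,0.04,0.013,0,0,0,0,0,0.03],
)

```text
t: 7.53
tcp_pos: [0.5628, -0.0317, 0.1406]
tool_rot: [180.0, 0.0, 42.4]
ft_force: [-0.2, 0.7, -0.3]
gripper_width: 0.153
```

```bash
python3 st.py .151 41
```

```text
7.5333 [ 0.5628 -0.0317  0.1406] [1.7996e+02 3.0000e-02 4.2450e+01] j6 -53.5 F [-0.24  0.75 -0.33] M [-0.041 -0.049  0.036] 0.153 (array([ 0.0008, -0.0015, -0.0104]), array([0.0008, 0.0005, 0.0252]))
```

jog_arm(
  motion=[0.013,0,0,0,0,0,0.04,0.013,0,0,0,0,0,0.03],
)

```text
t: 7.7
tcp_pos: [0.5628, -0.0317, 0.1405]
tool_rot: [180.0, 0.0, 38.8]
ft_force: [-0.7, 0.0, 1.7]
gripper_width: 0.15
```

```bash
bash both.sh w12 37 2>/dev/null
```

```text
7.7 [ 0.5628 -0.0317  0.1405] [1.7996e+02 2.0000e-02 3.8830e+01] j6 -49.8 F [-0.73  0.04  1.69] M [0.065 0.02  0.031] 0.15 (array([ 0.0007, -0.0016, -0.0105]), array([0.0008, 0.0004, 0.0319]))
[ 318  226   70   95 3001]
z pct [0.147  0.1525 0.1531 0.1536 0.1554]
bar 0 ((0.0, 0.0), (0.0, 0.0), 0.0) nan
bar yaw 90.0
deck 7 ((0.5577151775360107, -0.02084294706583023), 0.00287669082172215) 0.1678159012117109
```

View pics/w12d.png

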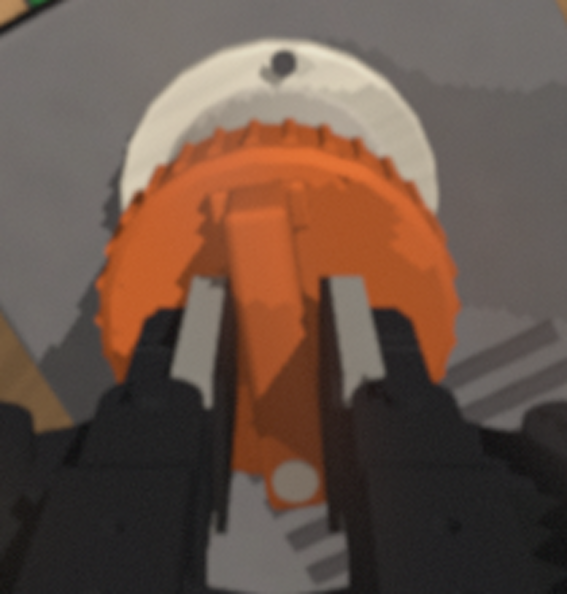

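jog_arm(
  motion=[0.013,0,0,0,0,0,0.05,0.013,0,0,0,0,0,0.04],
)

```text
t: 7.92
tcp_pos: [0.5629, -0.0317, 0.1405]
tool_rot: [179.9, 0.0, 34.0]
ft_force: [0.8, 0.1, 0.9]
gripper_width: 0.157
```

```bash
python3 st.py .151 41
```

```text
7.9167 [ 0.5629 -0.0317  0.1405] [1.7995e+02 1.0000e-02 3.4000e+01] j6 -45.0 F [0.78 0.12 0.9 ] M [-0.01   0.046  0.001] 0.157 (array([ 0.0005, -0.0017, -0.0105]), array([ 0.0009,  0.0003, -0.1222]))
```

jog_arm(
  motion=[0.013,0,0,0,0,0,0.04,0.013,0,0,0,0,0,0.03],
)

```text
t: 8.08
tcp_pos: [0.5629, -0.0317, 0.1405]
tool_rot: [179.9, 0.0, 30.3]
ft_force: [1.1, -0.1, 0.2]
gripper_width: 0.152
```

```bash
python3 st.py .151 41
```

```text
8.0833 [ 0.5629 -0.0317  0.1405] [1.7994e+02 1.0000e-02 3.0320e+01] j6 -41.3 F [ 1.06 -0.08  0.22] M [ 0.02   0.015 -0.023] 0.152 (array([ 0.0004, -0.0017, -0.0105]), array([ 0.001 ,  0.0002, -0.1865]))
```

```bash
bash both.sh w13 30 2>/dev/null
```

```text
8.0833 [ 0.5629 -0.0317  0.1405] [1.7994e+02 1.0000e-02 3.0320e+01] j6 -41.3 F [ 1.06 -0.08  0.22] M [ 0.02   0.015 -0.023] 0.152 (array([ 0.0004, -0.0017, -0.0105]), array([0.0011, 0.0001, 0.0055]))
[ 320  226   68   94 2867]
z pct [0.1459 0.1524 0.1531 0.1536 0.1545]
bar 0 ((0.0, 0.0), (0.0, 0.0), 0.0) nan
bar yaw 90.0
deck 0 ((0.0, 0.0), 0.0) nan
```

View pics/w13d.png

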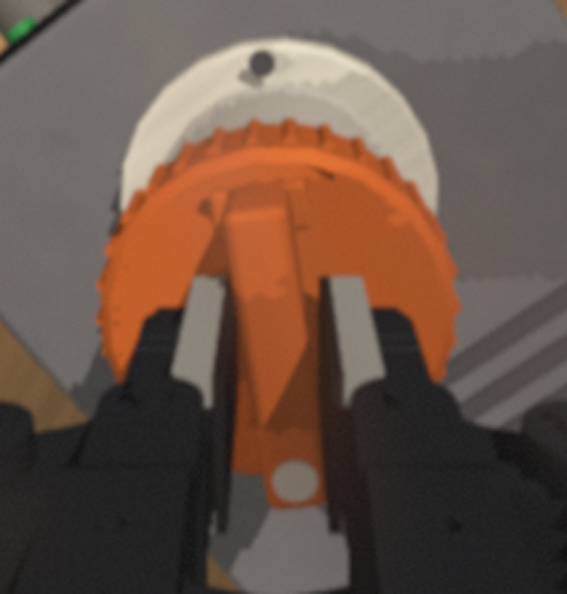

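jog_arm(
  motion=[0.013,0,0,0,0,0,0.04,0.013,0,0,0,0,0,0.03],
)

```text
t: 8.3
tcp_pos: [0.563, -0.0317, 0.1405]
tool_rot: [179.9, -0.0, 26.6]
ft_force: [0.3, 0.4, 1.0]
gripper_width: 0.154
```

```bash
python3 st.py .151 41
```

```text
8.3 [ 0.563  -0.0317  0.1405] [179.94  -0.    26.63] j6 -37.6 F [0.29 0.44 1.01] M [ 0.042  0.04  -0.007] 0.154 (array([ 0.0003, -0.0018, -0.0105]), array([ 1.100e-03,  1.000e-04, -2.508e-01]))
```

jog_arm(
  motion=[0.013,0,0,0,0,0,0.04,0.013,0,0,0,0,0,0.03],
)

```text
t: 8.47
tcp_pos: [0.563, -0.0317, 0.1405]
tool_rot: [179.9, -0.0, 23.0]
ft_force: [-0.7, -0.5, 0.2]
gripper_width: 0.157
```

```bash
python3 st.py .151 41
```

```text
8.4667 [ 0.563  -0.0317  0.1405] [ 1.7993e+02 -1.0000e-02  2.2970e+01] j6 -34.0 F [-0.68 -0.51  0.18] M [ 0.007 -0.014  0.001] 0.157 (array([ 0.0001, -0.0018, -0.0105]), array([ 1.200e-03, -1.000e-04, -3.146e-01]))
```

jog_arm(
  motion=[0.013,0,0,0,0,0,0.04,0.013,0,0,0,0,0,0.03],
)

```text
t: 8.63
tcp_pos: [0.5631, -0.0317, 0.1405]
tool_rot: [179.9, -0.0, 19.3]
ft_force: [0.3, 0.7, 0.4]
gripper_width: 0.15
```

```bash
python3 st.py .151 41
```

```text
8.6333 [ 0.5631 -0.0317  0.1405] [ 1.7993e+02 -2.0000e-02  1.9310e+01] j6 -30.3 F [0.3  0.75 0.39] M [0.023 0.005 0.022] 0.15 (array([-0.    , -0.0018, -0.0105]), array([ 1.200e-03, -2.000e-04, -3.785e-01]))
```

jog_arm(
  motion=[0.013,0,0,0,0,0,0.04,0.013,0,0,0,0,0,0.03],
)

```text
t: 8.8
tcp_pos: [0.5631, -0.0317, 0.1405]
tool_rot: [179.9, -0.0, 15.7]
ft_force: [-0.2, 0.2, -0.6]
gripper_width: 0.157
```

```bash
bash both.sh w14 30 2>/dev/null
```

```text
8.8 [ 0.5631 -0.0317  0.1405] [ 1.7993e+02 -4.0000e-02  1.5650e+01] j6 -26.7 F [-0.17  0.21 -0.61] M [ 0.062 -0.073  0.118] 0.157 (array([-0.0002, -0.0019, -0.0105]), array([ 0.0013, -0.0005, -0.2504]))
[ 319  226   69   94 2736]
z pct [0.1461 0.1525 0.1531 0.1536 0.1544]
bar 0 ((0.0, 0.0), (0.0, 0.0), 0.0) nan
bar yaw 90.0
deck 0 ((0.0, 0.0), 0.0) nan
```

View pics/w14d.png

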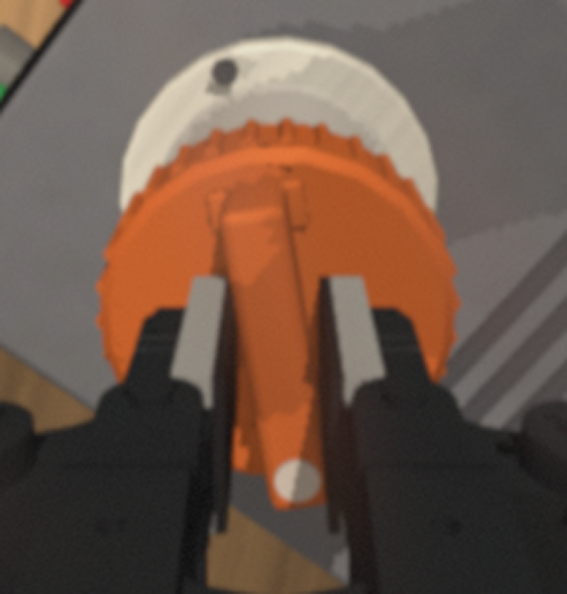

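jog_arm(
  motion=[0.013,0,0,0,0,0,0.03],
)

```text
t: 8.93
tcp_pos: [0.5632, -0.0318, 0.1406]
tool_rot: [179.9, -0.0, 14.1]
ft_force: [-0.1, -0.0, 0.1]
gripper_width: 0.149
```

```bash
python3 st.py .151 41
```

```text
8.9333 [ 0.5632 -0.0318  0.1406] [ 1.7992e+02 -5.0000e-02  1.4100e+01] j6 -25.1 F [-0.1  -0.    0.11] M [ 0.039 -0.041  0.198] 0.149 (array([-0.0003, -0.0019, -0.0104]), array([ 0.0015, -0.0005, -0.4695]))
```

jog_arm(
  motion=[0.013,0,0,0,0,0,0.03],
)

```text
t: 9.02
tcp_pos: [0.5632, -0.0318, 0.1405]
tool_rot: [179.9, -0.1, 12.6]
ft_force: [-0.5, -0.3, 1.3]
gripper_width: 0.15
```

```bash
python3 st.py .151 41
```

```text
9.0167 [ 0.5632 -0.0318  0.1405] [ 1.7992e+02 -5.0000e-02  1.2570e+01] j6 -23.6 F [-0.47 -0.34  1.25] M [-0.027  0.008  0.203] 0.15 (array([-0.0004, -0.0019, -0.0105]), array([ 0.0016, -0.0005, -0.4962]))
```

jog_arm(
  motion=[0.013,0,0,0,0,0,0.03],
)

```text
t: 9.1
tcp_pos: [0.5633, -0.0318, 0.1405]
tool_rot: [179.9, -0.1, 11.0]
ft_force: [0.1, -0.2, 0.4]
gripper_width: 0.151
```

```bash
python3 st.py .151 41
```

```text
9.1 [ 0.5633 -0.0318  0.1405] [ 1.7992e+02 -6.0000e-02  1.1050e+01] j6 -22.1 F [ 0.05 -0.22  0.36] M [-0.004 -0.021  0.357] 0.151 (array([-0.0005, -0.0019, -0.0105]), array([ 0.0017, -0.0006, -0.5228]))
```

jog_arm(
  motion=[0.013,0,0,0,0,0,0.03],
)

```text
t: 9.18
tcp_pos: [0.5633, -0.0318, 0.1406]
tool_rot: [179.9, -0.1, 9.5]
ft_force: [-0.4, 0.0, 1.0]
gripper_width: 0.154
```

```bash
python3 st.py .151 41
```

```text
9.1833 [ 0.5633 -0.0318  0.1406] [ 1.7992e+02 -7.0000e-02  9.5300e+00] j6 -20.5 F [-0.4   0.    1.03] M [-0.064 -0.037  0.444] 0.154 (array([-0.0006, -0.0019, -0.0104]), array([ 0.0017, -0.0007, -0.5493]))
```

jog_arm(
  motion=[0.013,0,0,0,0,0,0.025],
)

```text
t: 9.27
tcp_pos: [0.5633, -0.0318, 0.1406]
tool_rot: [179.9, -0.1, 8.2]
ft_force: [-0.0, 0.5, 1.1]
gripper_width: 0.154
```

```bash
python3 st.py .151 41
```

```text
9.2667 [ 0.5633 -0.0318  0.1406] [ 1.7991e+02 -7.0000e-02  8.2400e+00] j6 -19.2 F [-0.04  0.49  1.07] M [-0.053 -0.042  0.529] 0.154 (array([-0.0007, -0.0019, -0.0104]), array([ 0.0019, -0.0008, -0.5717]))
```

jog_arm(
  motion=[0.013,0,0,0,0,0,0.03],
)

```text
t: 9.35
tcp_pos: [0.5633, -0.0318, 0.1406]
tool_rot: [179.9, -0.1, 6.7]
ft_force: [0.7, 0.1, 0.7]
gripper_width: 0.152
```

```bash
python3 st.py .151 41
```

```text
9.35 [ 0.5633 -0.0318  0.1406] [ 1.7991e+02 -8.0000e-02  6.6700e+00] j6 -17.7 F [0.67 0.11 0.65] M [-0.035 -0.005  0.621] 0.152 (array([-0.0007, -0.0019, -0.0104]), array([ 0.002 , -0.0008, -0.5992]))
```

jog_arm(
  motion=[0.013,0,0,0,0,0,0.03],
)

```text
t: 9.43
tcp_pos: [0.5634, -0.0318, 0.1406]
tool_rot: [179.9, -0.1, 5.1]
ft_force: [-0.1, -0.2, 0.7]
gripper_width: 0.151
```

```bash
python3 st.py .151 41
```

```text
9.4333 [ 0.5634 -0.0318  0.1406] [ 1.799e+02 -8.000e-02  5.070e+00] j6 -16.1 F [-0.1  -0.19  0.66] M [-0.016 -0.03   0.776] 0.151 (array([-0.0008, -0.0018, -0.0104]), array([ 0.0021, -0.0008, -0.6272]))
```

jog_arm(
  motion=[0.013,0,0,0,0,0,0.005],
)

```text
t: 9.52
tcp_pos: [0.5634, -0.0318, 0.1406]
tool_rot: [179.9, -0.1, 4.9]
ft_force: [0.4, 0.0, 0.7]
gripper_width: 0.159
```

```bash
bash both.sh w15 5 2>/dev/null
```

```text
9.5167 [ 0.5634 -0.0318  0.1406] [ 1.799e+02 -8.000e-02  4.860e+00] j6 -15.9 F [0.4  0.05 0.74] M [-0.068 -0.033  0.709] 0.159 (array([-0.0008, -0.0018, -0.0104]), array([ 0.0017, -0.0014, -0.0024]))
[ 321  226   67   94 2776]
z pct [0.1455 0.1524 0.1531 0.1536 0.1542]
bar 0 ((0.0, 0.0), (0.0, 0.0), 0.0) nan
bar yaw 90.0
deck 0 ((0.0, 0.0), 0.0) nan
```

jog_arm(
  motion=[0.014,0,0,0,0,0,-0.06,0.02,0,0,0,0,0,-0.06,0.03,0,0,-0.003,0,0,0,0.03,0,0,-0.004,0,0,0],
)

```text
t: 9.9
tcp_pos: [0.5629, -0.0317, 0.1471]
tool_rot: [179.9, 0.0, 12.4]
ft_force: [-0.1, -0.1, -0.3]
gripper_width: 0.352
```

```bash
bash both.sh w16 5 2>/dev/null
```

```text
9.9 [ 0.5629 -0.0317  0.1471] [1.7994e+02 1.0000e-02 1.2430e+01] j6 -23.4 F [-0.06 -0.13 -0.27] M [ 0.013  0.035 -0.033] 0.352 (array([-0.0001, -0.0017, -0.0039]), array([0.0011, 0.0002, 0.1296]))
[ 260  223  126  125 6580]
z pct [0.1502 0.1528 0.1533 0.1541 0.1694]
bar 0 ((0.0, 0.0), (0.0, 0.0), 0.0) nan
bar yaw 90.0
deck 127 ((0.5617649555206299, -0.028704438358545303), 0.021932944655418396) 0.16724787011079698
dot px 327.3 345.725 40 [[ 0.56735861 -0.04183322  0.18      ]]
```

View pics/w16d.png

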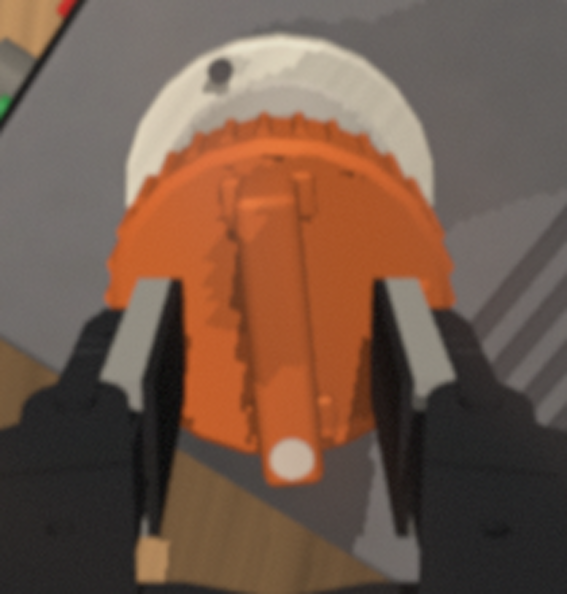

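The jaws are clear of the bar and the cap has held its angle. I'll lift and take a last look.

jog_arm(
  motion=[0.03,0,0,-0.02,0,0,0,0.05,0,0,-0.04,0,0,0,0.05,0,0,-0.04,0,0,0,0.05,0,0,-0.03,0,0,0,0.05,0,0,0,0,0,0],
)

```text
t: 10.37
tcp_pos: [0.5616, -0.0313, 0.2831]
tool_rot: [-180.0, 0.1, 12.1]
ft_force: [0.4, 0.1, 1.0]
gripper_width: 0.59
```

```bash
python3 look.py w17; python3 meas.py w17 .15
python3 - <<'E'
from workcell import r
import cv2
p,d=r.read_camera("scene"); cv2.imwrite("pics/s2.png",p[:,:,::-1])
E
```

```text
10.3667 [ 0.5616346  -0.03129807  0.28310152] [-1.79998770e+02  1.47193491e-01  1.20947211e+01] [-1.10023901e+01  6.46082641e+00  7.70012120e+01 -5.69978432e-02
  9.66738354e+01 -2.31036666e+01] (array([ 0.0004, -0.0023,  0.0231]), array([-0.0013,  0.0024, -0.9583]))
[ 300  193   60   67 2495]
z pct [0.1518 0.1529 0.1536 0.1637 0.1697]
bar 605 ((0.5631110668182373, -0.030424775555729866), (0.00990321859717369, 0.04657556489109993), 18.081056594848633) 0.16906924030117687
bar yaw 108.68112342312443
deck 1811 ((0.563471794128418, -0.030835343524813652), 0.029061131179332733) 0.15326832579406702
dot px 327.5 256.8333333333333 24 [[ 0.56961086 -0.04972143  0.17      ]]
```

View pics/w17.png

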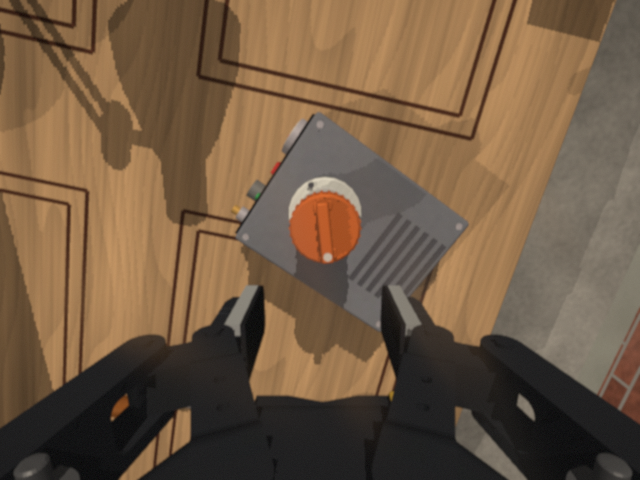

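View pics/s2.png

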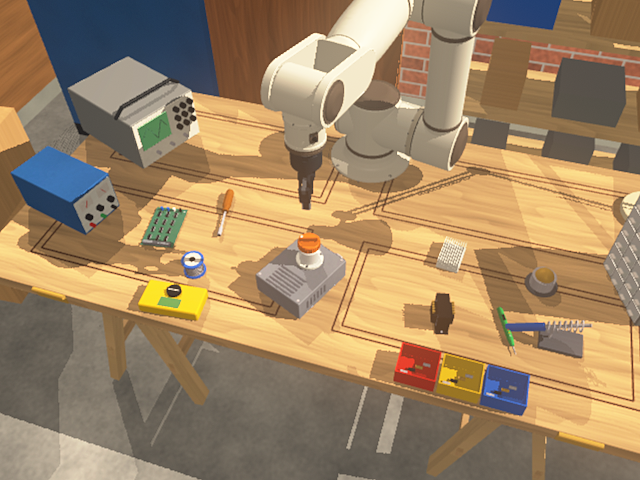

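The wrist view shows the cap seated level at (325,228) with its dot at (328,257). The scene view shows the bystanders unmoved and the gripper clear.

```bash
python3 -c "
from workcell import r
print(r.close_job())"
```

```text
the job is handed in; nothing more can be done
None
```

The cap is screwed fully home and firmly tight, and the job is handed in at about 10.5 s.

- **Turning back:** I pushed the cap counterclockwise with loosely straddling jaws, about 38° (read from the tool angle). It then dropped 6.6 mm by camera depth, against the 7 mm expected. A light press afterwards met firm contact at about 24 N, more than the 3 to 8 N that was needed. Earlier, the fingertips also touched the perched cap's deck at about 17 N.
- **Screwing down:** I turned it clockwise until the torque climbed to a peak of about 0.78 N m, within the 0.5 to 1 N m that counts as firm. I then backed off and lifted clear.
- **Last checks:** The bar's top is 9.9 mm lower than at the start, where 10 mm is expected for fully home. The cap sits level and did not turn back after release. The other things on the desk look unmoved in the scene view.
- **Disagreement:** Both cameras showed the fingertips well above where the reported tool position and the stated overhang put them. By contact they were about 17 mm above the reported TCP, not 22 mm below it. I went by the cameras and the force readings.

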